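Tip the used vials into the lever-lid bin

ROBOT

A 6-joint arm with a two-finger parallel gripper is mounted at the origin on the work surface. World frame = base frame: x ahead of the robot, y to its left, z up, the work surface at z = 0. Lengths are in m, angles in degrees, forces in N, time in s.
With the tool pointing down it reaches from about 0.35 to 0.875 m from the base axis. Payload 4.2 kg.
Tool frame: the origin (TCP) lies midway between the tips of the shut fingers; the grasp point (between the pads) lies 19 mm behind it (r.grasp_offset is the distance from the TCP to the grasp point, in m); z points along the fingers, y is the direction in which the jaws open and shut (so a half turn about z gives the same grasp; the last joint's range is limited). The gripper opens to 87 mm and grips with 3 to 60 N. Pads are 19 mm wide; open, the fingers measure 117 mm over their backs; the gripper's body (75 mm by 190 mm) begins 51 mm behind the grasp point.
Start: joints at [-49.698, 22.042, 0.453, 0, -68.411, -14.817], TCP at [0.269, -0.564, 0.223] pointing down, gripper open.
Joint ranges: [-179.83, 179.83], [-69.29, 118.12], [-61.27, 80.66], [-181.25, 117.63], [-171.15, -9.14], [-177.46, 177.46]. Speed limits (degrees/s): [159.86, 159.86, 180, 180, 180, 180].

INTERFACE

Orientations are given as a 3x3 rotation matrix whose columns are the frame's x, y, z axes.
In Python, from station import r gives the robot as it stands.
- The arm moves only by the shell command python3 -m crank 'ROWS'. ROWS is JSON, a list of rows, each a list of 3 entries, a list of its own where there are three numbers: the closure, from -1 (fully open) to 1 (shut), so that 0 is half open, then the shift along the tool's x, y, z as a fraction of full scale, then the turn, a rotation vector about the tool's x, y, z as a fraction of full scale. In form: [[fingers, [dx, dy, dz], [wx, wy, wz]], ...]. A call has 1 to 8 rows; each row shifts and turns the commanded pose from where the row before left it, along the tool's axes as they then stand; what a row does not reach is not made up. Full scale, the value 1, is 100 mm for a shift and 45 degrees for a turn. A row lasts 1/10 s, in which the tool goes at most 50 mm and 8.59 degrees, less where a joint would pass 70% of its speed; a pose out of reach is approached as far as the arm can. A call with a number of a shift or a turn outside -1 to 1 is refused whole. A call with a gripper value outside its range is refused whole. The fingers move at their own pace and stop on an object; the grip force is fixed at half the most. Time passes only in rows, so rows that do not move let the fingers close. It gives the time, the measured TCP pose, the force and the opening at its end, in the units of the state.
- r.sense(): the state, without advancing time (a new reading comes with each control period).
- r.capture(name): name is "scene" or "top"; returns a dict with "img" (384x512x3 uint8, blue, green, red), "fx", "fy", "cx", "cy" (pixels), "dist" ([k1, k2, p1, p2, k3] as OpenCV has them; the pictures are not rectified), "R" (3x3) and "t" (3): a world point X has camera coordinates R X + t. Camera axes: x right, y down, z forward; pixel columns grow to the right and rows downward; lengths in m; the calibration is good to about 2 mm. A picture is of the moment at which its call begins. There is no depth.
- r.finish_job(): hands the job in, once; it reports no verdict.
The state is a dict: "time_s": time; "joints": joint angles; "joint_velocities": joint speeds; "effort": joint torques, N m; "tcp_pos": TCP position; "ee_rot": TCP orientation; "wrist_force": force on the tool from outside, world axes, zero at the start; "moment": the same for the moment, N m; "gripper_width": opening from 0.0 (shut) to 1.0 (fully open).
Only numpy, scipy, OpenCV 4.12 (cv2) and the standard library are available. Lean on these libraries where they do the work, as an engineer would, in place of code of your own. Each camera call takes 0.05 s, during which the arm holds its last target.

TASK

Two used glass vials lie on the feed chute of the used-vial bin, held back by its closed lid. Put them in the bin without handling them: press the black lever paddle at the bin's side right down so that the lid swings fully open, keep it down until both vials have rolled in, then ease the lever back up slowly so that the lid comes down gently and closes fully without slamming. Work the lever only - do not touch the vials or the lid - and leave the other things on the bench where they stand.

Things in the scene. Friction and masses are not known exactly. Their poses are not given: they have to be found in the camera images.
- bin: Bench-top used-vial bin, screwed down: white box 200 mm deep (x), 170 wide (y), 217 tall, steel lid on top. Origin: centre of its underside, z up, front at -x facing the robot, yaw -0.05 to 0.45. A steel chute 146 mm wide overhangs the front to x = -158 mm (top there z = 250 mm), sloping 17 degrees down into the mouth at x = -62, z = 202 mm. Lever on its right side (-y). Inside floor at z = 18 mm.
- paddle (a point): Centre of the top face of the lever's black rubber paddle, 60 (x) x 56 (y) x 6 mm, tilted 0.2 rad; at (-171, -142, 179) mm in the bin's frame with the lever up; 40 mm to the side of the chute, clear below. Its pivot is at (9, -97, 140) mm, so when pressed from above it goes down 72 mm, wandering under 5 mm fore and aft. Takes 2 to 6 N, more if moved fast. Let go, it flies up under the lid's weight.
- lever (a joint): Side lever: 0 rad = up (lid closed); grows as the paddle is pressed down; 0.395 rad = hard stop, fully down, where it need not be forced (about 72 mm at the paddle).
- lid (a joint): Lid hinge, along the bin's y at x = 95, z = 222 mm: 0 rad = closed, about 1.08 = fully open, lever on its stop. Geared to the lever, about 2.7 rad of lid per rad of lever. Counts as open above 0.95, closed below 0.03. A lid coming down faster than 2.5 rad/s (about 170 mm/s at the paddle) is slammed; let go, it falls much faster than that.
- lid_plate: The lid: flat steel plate 148 mm (x) x 178 mm (y), with an 18 mm turned-down front edge that holds the vials back. Origin at the plate's centre, 75 mm from the hinge. Not to be touched.
- vial_a: Used glass vial, 24 mm diameter, 50 mm long, aluminium cap, about 25 g, lying crosswise (along the bin's y) on the chute against the lid's front edge. Origin: middle of its length, 12 mm below its axis as it lies at the start (it turns with the vial). When the lid opens it rolls into the bin by itself within a second. Not to be touched.
- vial_b: The other used vial, the same as vial_a (origin and behaviour too), on the right half (-y) of the chute; vial_a is on the left half.
- full_vial: Bystander: unused vial standing on the bench, 24 mm diameter, 50 mm tall, origin at the centre of its foot.
- cleaner: Bystander: white bottle of surface cleaner, 64 mm diameter, 165 mm tall, origin at the centre of its foot.
- logger: Bystander: grey temperature logger lying flat, 85 x 55 x 22 mm, origin at the centre of its underside.
- carton: Bystander, fixed: open white carton of unused vials, 150 mm (x) x 176 mm (y) x 51 mm with an upright lid 195 mm tall at its +x side, origin at the centre of its underside.
There are look-alikes about, which are no part of the job. Leave any brown or orange look-alike of the vial_b alone.

How it is judged (in metres and radians):
On the way:
1. the lever is pressed right down, the lid stands fully open and both vials have rolled into the bin (value of joint lid above 0.95 rad and x of vial_a in the frame of bin between -0.098 and 0.098 m and y of vial_a in the frame of bin between -0.083 and 0.083 m and z of vial_a in the frame of bin between 0 and 0.12 m and x of vial_b in the frame of bin between -0.098 and 0.098 m and y of vial_b in the frame of bin between -0.083 and 0.083 m and z of vial_b in the frame of bin between 0 and 0.12 m), for 0.2 s.
At the end, for the whole second after the job is handed in: The lid is closed (within 0.03 rad) and the lever up again (within 0.02 rad), and both vials lie at rest inside the bin, below 120 mm above its underside (value of joint lid below 0.03 rad and value of joint lever below 0.02 rad and x of vial_a in the frame of bin between -0.098 and 0.098 m and y of vial_a in the frame of bin between -0.083 and 0.083 m and z of vial_a in the frame of bin between 0 and 0.12 m and x of vial_b in the frame of bin between -0.098 and 0.098 m and y of vial_b in the frame of bin between -0.083 and 0.083 m and z of vial_b in the frame of bin between 0 and 0.12 m and linear speed of each of vial_a, vial_b below 0.03 m/s); the robot touches nothing.
It fails at once if the lid slams: it comes down faster than 2.5 rad/s (velocity of joint lid below -2.5 rad/s).
It fails at once if the robot touches a used vial (contact force between any of the fingers, the arm and vial_a above 0.3 N or contact force between any of the fingers, the arm and vial_b above 0.3 N).
It fails at once if the robot touches the lid instead of working the lever (contact force between any of the fingers, the arm and lid_plate above 1 N).
It fails at once if a bystander is pushed, lifted or tipped (distance of any of full_vial, cleaner, logger from where it was at the start of the episode above 0.02 m or angle between any of full_vial, cleaner, logger's own z axis and vertical above 0.3 rad or contact force between any of the fingers, the arm and carton above 5 N).
It also fails if it takes over 35 s, if anything falls off the work surface, if the arm or the gripper's body presses on something with over 40 N, if the wrist force passes 120 N, or if a joint passes its speed limit or range.

## Working session

There is one attempt and no reset: what is moved stays moved. The work goes in short steps, Python scripts to look and compute and a shell command to move; the robot and the scene stay as the last step left them, time stands still between calls to the robot, and variables do not carry over. Pictures are saved under pics/ and viewed, and the job is handed in when it is done.

```bash
ls; mkdir -p pics
python3 - <<'E'
from station import r
import cv2,pickle
s=r.sense();print({k:s[k] for k in ('time_s','tcp_pos','ee_rot','wrist_force','gripper_width')})
d={}
for n in('scene','top'):
    c=r.capture(n);d[n]=c;cv2.imwrite(f'pics/{n}0.png',c['img'])
    print(n,c['fx'],c['dist'],c['R'],c['t'])
pickle.dump(d,open('cams.pkl','wb'))
E
```

```text
pics
{'time_s': 0.0, 'tcp_pos': array([ 0.26866675, -0.56362185,  0.22146465]), 'ee_rot': array([[-9.02777289e-01, -4.30107093e-01, -1.02753257e-03],
       [-4.30108311e-01,  9.02775201e-01,  1.94367037e-03],
       [ 9.16445093e-05,  2.19665177e-03, -9.99997583e-01]]), 'wrist_force': array([0.21489479, 0.21237163, 0.10922244]), 'gripper_width': 1.0006398388696043}
scene 448.8942747956433 [-0.00584897  0.          0.          0.          0.        ] [[-0.94826     0.31713024  0.01521155]
 [ 0.21522844  0.67730557 -0.70351537]
 [-0.23340886 -0.66384153 -0.71051723]] [0.56408837 0.01363319 1.58457073]
top 411.2765625394792 [-0.02692339  0.          0.          0.          0.        ] [[ 7.84112012e-03 -9.99968716e-01  1.04135689e-03]
 [-9.87675449e-01 -7.90750991e-03 -1.56315961e-01]
 [ 1.56319305e-01  1.97169589e-04 -9.87706554e-01]] [-0.03429741  0.60578142  1.06739268]
```

View pics/scene0.png

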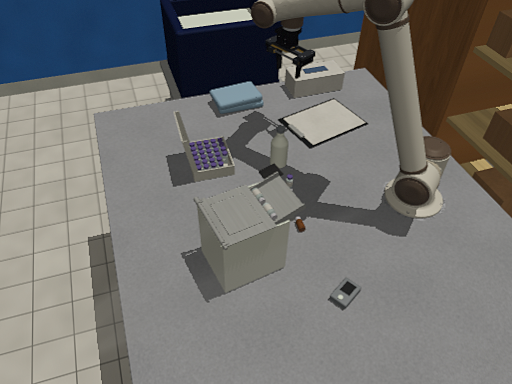

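View pics/top0.png

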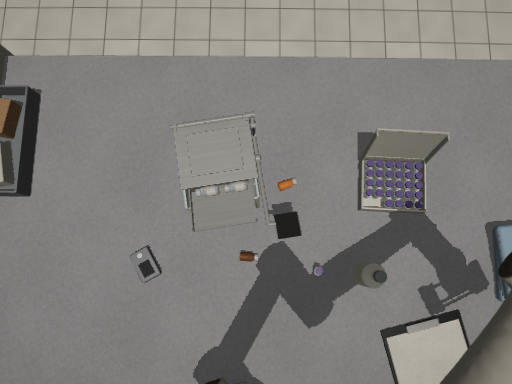

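The top view shows the bin with its lid at about (215,150), the chute at (222,205) and the black paddle at (287,225). The cleaner is at (374,275) and the full vial at (318,271). I'll enlarge this area next.

Run:
```python
import cv2,pickle
d=pickle.load(open('cams.pkl','rb'))
i=d['top']['img'][105:295,160:400];cv2.imwrite('pics/c1.png',cv2.resize(i,None,fx=3.3,fy=3.1,interpolation=2)) if 0 else cv2.imwrite('pics/c1.png',cv2.resize(i,None,fx=3,fy=3,interpolation=cv2.INTER_CUBIC))
i=d['scene']['img'][120:300,180:360];cv2.imwrite('pics/c2.png',cv2.resize(i,None,fx=3,fy=3,interpolation=cv2.INTER_CUBIC))
```

```text
(no output)
```

View pics/c1.png

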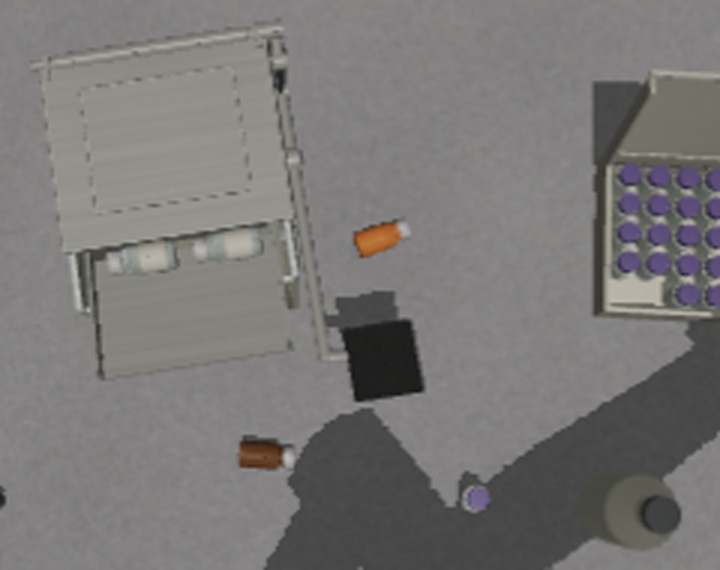

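View pics/c2.png

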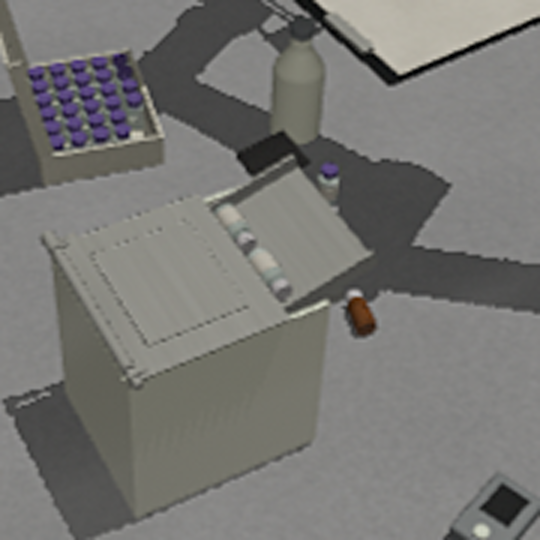

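The enlarged top crop gives these points:
- Paddle corners: (342,328), (411,320), (424,391), (357,401)
- Chute front corners: (102,378), (292,348)
- Lid front corners: (65,250), (291,217)

I'll fit the bin pose to these.

```bash
cat > h.py <<'E'
import numpy as np,cv2,pickle
d=pickle.load(open('cams.pkl','rb'))
def proj(n,X):
    c=d[n];K=np.array([[c['fx'],0,c['cx']],[0,c['fy'],c['cy']],[0,0,1]])
    return cv2.projectPoints(np.array(X,float).reshape(-1,3),cv2.Rodrigues(np.array(c['R']))[0],np.array(c['t']),K,np.array(c['dist']))[0].reshape(-1,2)
def ray(n,uv,z):
    c=d[n];K=np.array([[c['fx'],0,c['cx']],[0,c['fy'],c['cy']],[0,0,1]])
    p=cv2.undistortPoints(np.array([[uv]],float),K,np.array(c['dist']))[0,0]
    R=np.array(c['R']);o=-R.T@c['t'];v=R.T@[p[0],p[1],1];return o+v*(z-o[2])/v[2]
E
python3 - <<'E'
from h import *
from scipy.optimize import least_squares
B=np.array([[-158,73,250],[-158,-73,250],[-54,89,222],[-54,-89,222],[-171,-142,179]])/1e3
T=np.array([[102,378],[292,348],[65,250],[291,217],[384,360]])/3+[160,105]
S=np.array([[372,255],[290,157],[286,155-0]])/3+[180,120]
def W(p,b): c,s=np.cos(p[2]),np.sin(p[2]);return np.array(b)@np.array([[c,s,0],[-s,c,0],[0,0,1]])+[p[0],p[1],0]
f=lambda p:np.r_[(proj('top',W(p,B))-T).ravel(),(proj('scene',W(p,B[:2]))-np.array([[372,255],[290,157]])/3-[180,120]).ravel()]
s=least_squares(f,[0.6,0,0.1]);p=s.x;print(p,s.fun.reshape(-1,2).round(1))
print('paddle',W(p,B[4:]), 'direct',ray('top',T[4],.179))
print('down',W(p,[[-.171,-.142,.107]]),'chute corner',W(p,B[1:2]))
for n,uv,z in(('vial',(318,271),.05),('cleaner',(380,277),.165)):print(n,ray('top',uv,z))
from station import r
s=r.sense();R=s['ee_rot'];print(s['tcp_pos'],'yaw x',np.degrees(np.arctan2(R[1,0],R[0,0])))
E
```

```text
[0.65666209 0.07448874 0.15727778] [[-2.5 -0.6]
 [ 0.3 -0.5]
 [-0.6 -1.1]
 [ 1.  -1.5]
 [-0.4 -0.7]
 [ 1.9 -3.3]
 [ 2.4 -3.2]]
paddle [[ 0.51001417 -0.09254236  0.179     ]] direct [ 0.50826338 -0.09341192  0.179     ]
down [[ 0.51001417 -0.09254236  0.107     ]] chute corner [[ 0.51204623 -0.02235781  0.25      ]]
vial [ 0.3979664  -0.18059659  0.05      ]
cleaner [ 0.38840928 -0.31086654  0.165     ]
[ 0.26871915 -0.5637024   0.22157986] yaw x -154.52221205824432
```

```bash
python3 -m crank '[[1,[0,0,-0.2],[0,0,-0.18]],[1,[0,0,-0.2],[0,0,-0.18]],[1,[0,0,-0.2],[0,0,-0.18]],[1,[0,0,-0.2],[0,0,-0.18]],[1,[0,0,-0.1],[0,0,-0.18]],[1,[0,0,-0.1],[0,0,-0.18]],[1,[0,0,0],[0,0,-0.18]],[1,[0,0,0],[0,0,-0.18]]]'
python3 - <<'E'
from station import r
import numpy as np,cv2
s=r.sense();R=s['ee_rot'];print(s['tcp_pos'],s['joints'],np.degrees(np.arctan2(R[1,1],R[0,1])),s['gripper_width'])
print('tool shift to above paddle', R.T@(np.array([.508,-.096,s['tcp_pos'][2]])-s['tcp_pos']))
i=r.capture('scene')['img'][0:130,200:400];cv2.imwrite('pics/s1.png',cv2.resize(i,None,fx=4,fy=4,interpolation=cv2.INTER_CUBIC))
E
```

```text
time_s: 0.9
tcp_pos: [0.269, -0.564, 0.3224]
ee_rot: [[0.011, -1.0, 0.0], [-1.0, -0.011, 0.0], [-0.0, -0.0, -1.0]]
wrist_force: [0.7, 0.2, -0.5]
gripper_width: 0.354
[ 0.26898608 -0.56398429  0.32236763] [-4.96960694e+01  1.93722781e+01  1.05595962e+01 -2.39192368e-02
 -8.12042894e+01  5.03150102e+01] -179.38472206949413 0.35421173735823636
tool shift to above paddle [-4.65390599e-01 -2.44025552e-01  2.60004538e-04]
```

View pics/s1.png

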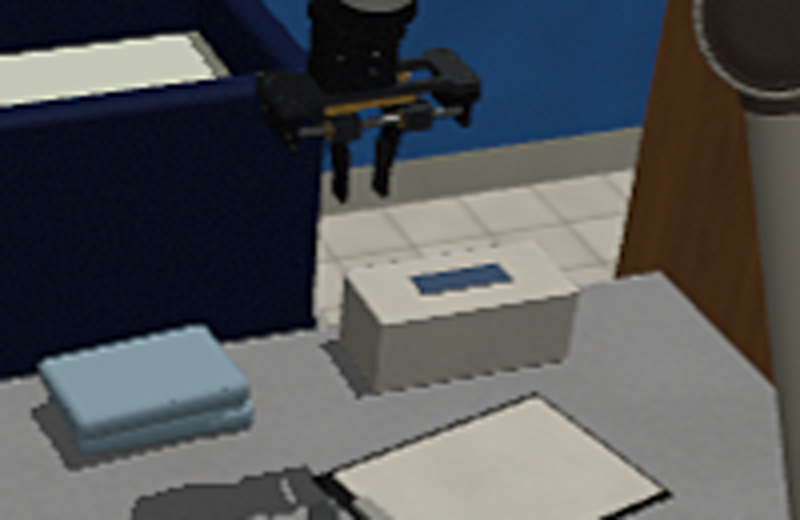

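The gripper's long axis lies along the jaw direction, so I'll keep that axis along the bin's x. Next I move high over the bench towards a point above the paddle.

```bash
python3 -m crank '[[1,[-0.38,-0.2,0],[0,0,0]],[1,[-0.38,-0.2,0],[0,0,0]],[1,[-0.38,-0.2,0],[0,0,0]],[1,[-0.38,-0.2,0],[0,0,0]],[1,[-0.38,-0.2,0],[0,0,0]],[1,[-0.38,-0.2,0],[0,0,0]],[1,[-0.38,-0.2,0],[0,0,0]],[1,[-0.38,-0.2,0],[0,0,0]]]' ; python3 -m crank '[[1,[-0.38,-0.2,0],[0,0,0]],[1,[-0.38,-0.2,0],[0,0,0]],[1,[-0.38,-0.2,0],[0,0,0]],[1,[-0.3,-0.15,0],[0,0,0]],[1,[-0.1,-0.08,0],[0,0,0]],[1,[0,0,0],[0,0,-0.19]],[1,[0,0,0],[0,0,0]]]'
python3 - <<'E'
from station import r
import numpy as np,cv2
s=r.sense();R=s['ee_rot'];print(s['tcp_pos'],s['joints'],np.degrees(np.arctan2(R[1,1],R[0,1])),s['gripper_width'],s['wrist_force'])
print('tool shift to above paddle', R.T@(np.array([.508,-.096,.2])-s['tcp_pos']))
for n in('scene','top'):
  i=r.capture(n)['img'];cv2.imwrite(f'pics/{n}2.png',i)
E
```

```text
time_s: 1.75
tcp_pos: [0.4277, -0.2576, 0.3223]
ee_rot: [[0.002, -1.0, -0.0], [-1.0, -0.002, 0.0], [-0.0, 0.0, -1.0]]
wrist_force: [0.9, -0.2, -0.5]
gripper_width: 0.003
time_s: 2.45
tcp_pos: [0.5096, -0.1049, 0.3221]
ee_rot: [[0.153, -0.988, -0.001], [-0.988, -0.153, -0.0], [-0.0, 0.001, -1.0]]
wrist_force: [-0.1, -0.0, -0.1]
gripper_width: 0.006
[ 0.50959567 -0.10489471  0.32208589] [ 6.25352157e+00  8.50621037e+00 -3.91498727e+00 -3.87052545e-03
 -7.76433348e+01  2.52044717e+00] -171.22685795904098 0.005621545461511734 [-0.12714242 -0.02912111 -0.05991322]
tool shift to above paddle [-9.01992852e-03  8.33420052e-05  1.22087105e-01]
```

View pics/scene2.png

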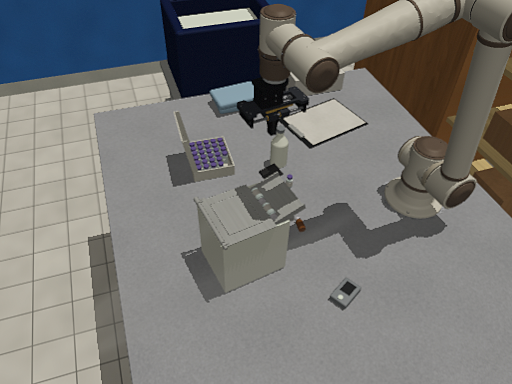

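View pics/top2.png

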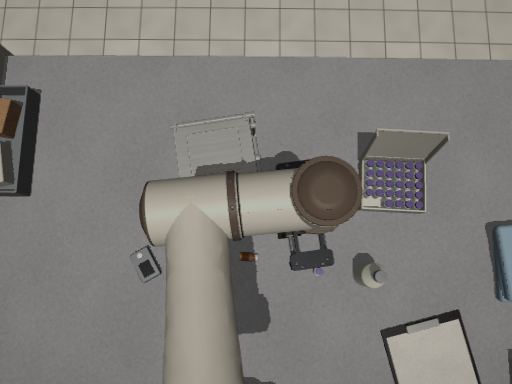

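Run:
```python
from h import *
# wrist-tube left end: scene disc centre (321,73), top outer end (150,213)
for z in (.3,.35,.4,.45,.5,.55,.6): print(z, ray('top',(150,213),z).round(3), ray('scene',(321,73),z).round(3), 'wrist disc', ray('top',(327,190),z).round(3), ray('scene',(277,15),z).round(3))
```

```text
0.3 [0.521 0.201 0.3  ] [ 0.213 -0.399  0.3  ] wrist disc [ 0.573 -0.167  0.3  ] [ 0.195 -0.888  0.3  ]
0.35 [0.516 0.187 0.35 ] [ 0.255 -0.322  0.35 ] wrist disc [ 0.564 -0.159  0.35 ] [ 0.238 -0.782  0.35 ]
0.4 [0.511 0.174 0.4  ] [ 0.296 -0.246  0.4  ] wrist disc [ 0.556 -0.151  0.4  ] [ 0.28  -0.676  0.4  ]
0.45 [0.505 0.16  0.45 ] [ 0.338 -0.17   0.45 ] wrist disc [ 0.548 -0.143  0.45 ] [ 0.323 -0.57   0.45 ]
0.5 [0.5   0.147 0.5  ] [ 0.38  -0.093  0.5  ] wrist disc [ 0.539 -0.135  0.5  ] [ 0.366 -0.464  0.5  ]
0.55 [0.495 0.133 0.55 ] [ 0.421 -0.017  0.55 ] wrist disc [ 0.531 -0.127  0.55 ] [ 0.409 -0.359  0.55 ]
0.6 [0.49 0.12 0.6 ] [0.463 0.059 0.6  ] wrist disc [ 0.523 -0.119  0.6  ] [ 0.451 -0.253  0.6  ]
```

The wrist tube's underside is about 0.26 m above the TCP, so it stays clear of the chute. I'll descend now.

```bash
python3 -m crank '[[1,[0,0,0.3],[0,0,0]],[1,[0,0,0.3],[0,0,0]],[1,[0,0,0.3],[0,0,0]],[1,[0,0,0.2],[0,0,0]],[1,[0,0,0.1],[0,0,0]],[1,[0,0,0],[0,0,0]]]'
python3 - <<'E'
from station import r
import cv2
i=r.capture('scene')['img'];cv2.imwrite('pics/s3.png',cv2.resize(i[100:290,180:380],None,fx=3,fy=3,interpolation=cv2.INTER_CUBIC))
print(r.sense()['tcp_pos'],r.sense()['wrist_force'])
E
```

```text
time_s: 3.15
tcp_pos: [0.5088, -0.1056, 0.2015]
ee_rot: [[0.151, -0.989, -0.003], [-0.989, -0.151, -0.0], [-0.0, 0.003, -1.0]]
wrist_force: [-0.2, -0.7, 0.9]
gripper_width: 0.006
[ 0.50975181 -0.10550493  0.20284819] [0.15945747 0.53944695 0.67003497]
```

View pics/s3.png

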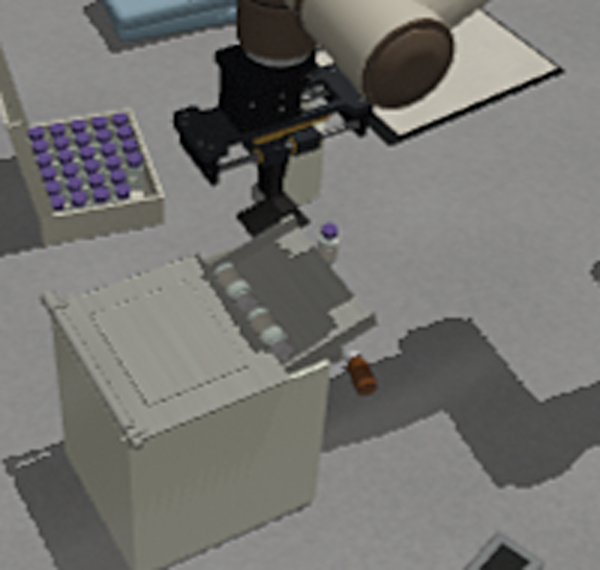

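The closed fingertips stand just above the paddle, at crop position (270,205). I'll feel for contact.

```bash
python3 -m crank '[[1,[0,0,0.08],[0,0,0]],[1,[0,0,0.08],[0,0,0]],[1,[0,0,0.06],[0,0,0]],[1,[0,0,0.06],[0,0,0]],[1,[0,0,0.06],[0,0,0]],[1,[0,0,0],[0,0,0]]]'
python3 - <<'E'
from station import r
import cv2
i=r.capture('scene')['img'];cv2.imwrite('pics/s4.png',cv2.resize(i[100:290,180:380],None,fx=3,fy=3,interpolation=cv2.INTER_CUBIC))
print(r.sense()['tcp_pos'],r.sense()['wrist_force'])
E
```

```text
time_s: 3.8
tcp_pos: [0.5093, -0.1051, 0.1679]
ee_rot: [[0.154, -0.988, -0.001], [-0.988, -0.154, -0.0], [0.0, 0.001, -1.0]]
wrist_force: [-1.7, -0.2, 3.3]
gripper_width: 0.004
[ 0.50937685 -0.1050977   0.16828694] [-2.20361792 -0.33977333  4.27000489]
```

View pics/s4.png

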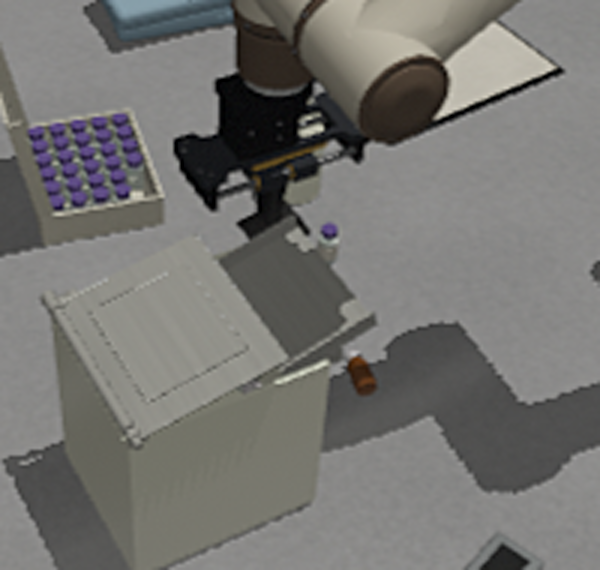

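Contact is about 4 N and the lid has started to lift. I'll keep pressing.

```bash
python3 -m crank '[[1,[0,0,0.07],[0,0,0]],[1,[0,0,0.07],[0,0,0]],[1,[0,0,0.07],[0,0,0]],[1,[0,0,0.07],[0,0,0]],[1,[0,0,0.07],[0,0,0]],[1,[0,0,0.07],[0,0,0]],[1,[0,0,0.07],[0,0,0]],[1,[0,0,0.06],[0,0,0]]]'; python3 -m crank '[[1,[0,0,0.03],[0,0,0]],[1,[0,0,0.02],[0,0,0]],[1,[0,0,0],[0,0,0]]]'
python3 - <<'E'
from station import r
import cv2
i=r.capture('scene')['img'];cv2.imwrite('pics/s5.png',cv2.resize(i[100:290,180:380],None,fx=3,fy=3,interpolation=cv2.INTER_CUBIC))
cv2.imwrite('pics/t5.png',r.capture('top')['img'])
print(r.sense()['tcp_pos'],r.sense()['wrist_force'])
E
```

```text
time_s: 4.65
tcp_pos: [0.5111, -0.1047, 0.1132]
ee_rot: [[0.154, -0.988, 0.003], [-0.988, -0.154, 0.0], [0.0, -0.003, -1.0]]
wrist_force: [1.5, -0.2, 2.3]
gripper_width: 0.009
time_s: 4.95
tcp_pos: [0.51, -0.1047, 0.1086]
ee_rot: [[0.154, -0.988, 0.001], [-0.988, -0.154, 0.0], [-0.0, -0.001, -1.0]]
wrist_force: [1.0, 0.2, 1.7]
gripper_width: 0.006
[ 0.51000672 -0.10469575  0.10864074] [ 0.62213206 -0.17851534  1.76327055]
```

View pics/s5.png

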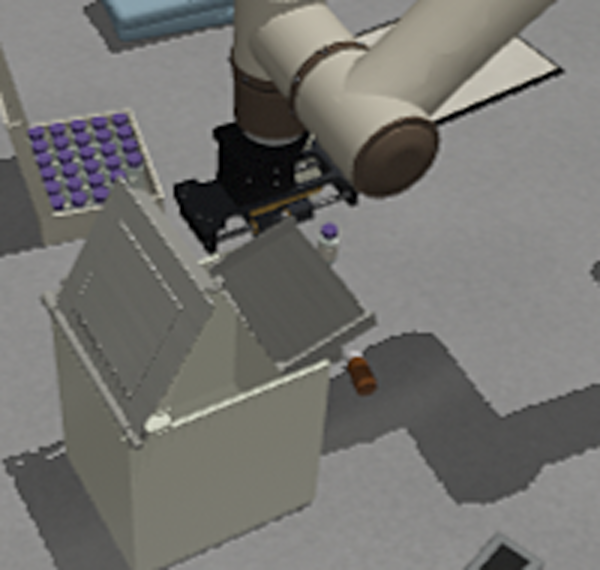

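View pics/t5.png

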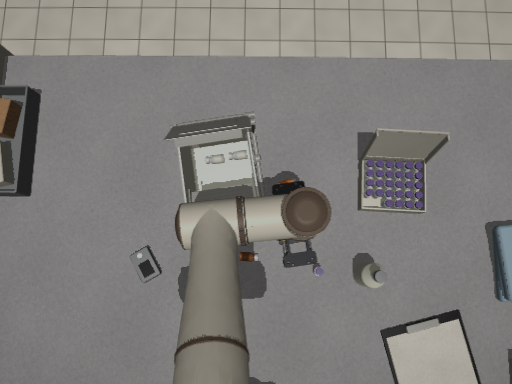

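The lid stands wide open and both vials lie inside the bin, at (215,159) and (238,155) in the top view. The stop hasn't been felt yet, so I'll go a few mm further.

```bash
python3 -m crank '[[1,[0,0,0.02],[0,0,0]],[1,[0,0,0.02],[0,0,0]],[1,[0,0,0],[0,0,0]]]'
```

```text
time_s: 5.35
tcp_pos: [0.5103, -0.1048, 0.108]
ee_rot: [[0.155, -0.988, 0.002], [-0.988, -0.155, -0.001], [0.001, -0.002, -1.0]]
wrist_force: [-6.3, 4.3, 20.3]
gripper_width: 0.006
```

The hard stop is reached at 20 N. I'll hold here and check that the vials have settled.

```bash
python3 -m crank '[[1,[0,0,-0.02],[0,0,0]],[1,[0,0,0],[0,0,0]],[1,[0,0,0],[0,0,0]],[1,[0,0,0],[0,0,0]],[1,[0,0,0],[0,0,0]],[1,[0,0,0],[0,0,0]],[1,[0,0,0],[0,0,0]],[1,[0,0,0],[0,0,0]]]'
python3 - <<'E'
from station import r
import cv2
i=r.capture('top')['img'];cv2.imwrite('pics/t6.png',cv2.resize(i[95:275,150:340],None,fx=3,fy=3,interpolation=cv2.INTER_CUBIC))
E
```

```text
time_s: 6.15
tcp_pos: [0.5101, -0.1048, 0.1083]
ee_rot: [[0.154, -0.988, 0.002], [-0.988, -0.154, -0.0], [0.0, -0.002, -1.0]]
wrist_force: [-2.6, 2.8, 12.7]
gripper_width: 0.006
```

View pics/t6.png

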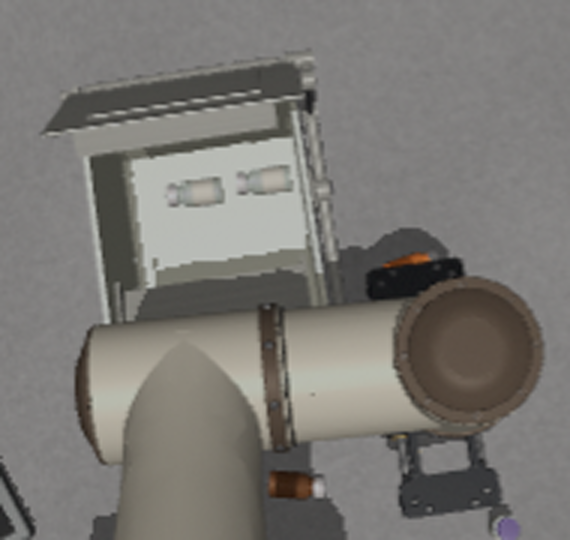

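Both vials are at rest on the bin floor, at crop (195,192) and (265,180). I'll ease the lever up at about 40 mm/s.

```bash
for i in 1; do python3 -m crank '[[1,[0,0,-0.02],[0,0,0]],[1,[0,0,-0.03],[0,0,0]],[1,[0,0,-0.04],[0,0,0]],[1,[0,0,-0.04],[0,0,0]],[1,[0,0,-0.04],[0,0,0]],[1,[0,0,-0.04],[0,0,0]],[1,[0,0,-0.04],[0,0,0]],[1,[0,0,-0.04],[0,0,0]]]'; done;  python3 -m crank '[[1,[0,0,-0.04],[0,0,0]],[1,[0,0,-0.04],[0,0,0]],[1,[0,0,-0.04],[0,0,0]],[1,[0,0,-0.04],[0,0,0]],[1,[0,0,-0.04],[0,0,0]],[1,[0,0,-0.04],[0,0,0]],[1,[0,0,-0.03],[0,0,0]],[1,[0,0,-0.03],[0,0,0]]]'
```

```text
time_s: 7.0
tcp_pos: [0.5095, -0.1051, 0.136]
ee_rot: [[0.154, -0.988, -0.0], [-0.988, -0.154, -0.0], [0.0, 0.0, -1.0]]
wrist_force: [-1.2, 0.5, 2.4]
gripper_width: 0.005
time_s: 7.8
tcp_pos: [0.5112, -0.1048, 0.1664]
ee_rot: [[0.154, -0.988, 0.004], [-0.988, -0.154, 0.0], [0.0, -0.004, -1.0]]
wrist_force: [2.6, 0.6, 1.9]
gripper_width: 0.004
```

```bash
python3 -m crank '[[1,[0,0,-0.02],[0,0,0]],[1,[0,0,-0.02],[0,0,0]],[1,[0,0,-0.02],[0,0,0]],[1,[0,0,-0.02],[0,0,0]],[1,[0,0,-0.02],[0,0,0]],[1,[0,0,-0.02],[0,0,0]],[1,[0,0,-0.02],[0,0,0]],[1,[0,0,-0.02],[0,0,0]]]';  python3 -m crank '[[1,[0,0,-0.02],[0,0,0]],[1,[0,0,-0.02],[0,0,0]],[1,[0,0,-0.05],[0,0,0]],[1,[0,0,-0.2],[0,0,0]],[1,[0,0,-0.3],[0,0,0]],[1,[0,0,-0.3],[0,0,0]],[1,[0,0,-0.3],[0,0,0]],[1,[0,0,0],[0,0,0]]]'; python3 -m crank '[[1,[0.4,0,0],[0,0,0]],[1,[0.4,0,0],[0,0,0]],[1,[0.4,0,0],[0,0,0]],[1,[0.4,0,0],[0,0,0]],[1,[0.4,0,0],[0,0,0]],[1,[0.4,0,0],[0,0,0]],[1,[0,0,0],[0,0,0]]]'
python3 - <<'E'
from station import r
import cv2
i=r.capture('top')['img'];cv2.imwrite('pics/t7.png',i)
i=r.capture('scene')['img'];cv2.imwrite('pics/s7.png',cv2.resize(i[100:290,180:380],None,fx=3,fy=3,interpolation=cv2.INTER_CUBIC))
E
```

```text
time_s: 8.6
tcp_pos: [0.5096, -0.105, 0.1817]
ee_rot: [[0.154, -0.988, -0.0], [-0.988, -0.154, 0.0], [-0.0, 0.0, -1.0]]
wrist_force: [2.2, 0.4, 1.9]
gripper_width: 0.004
time_s: 9.4
tcp_pos: [0.5113, -0.1054, 0.3052]
ee_rot: [[0.154, -0.988, 0.008], [-0.988, -0.154, -0.001], [0.002, -0.008, -1.0]]
wrist_force: [0.4, -0.0, 0.3]
gripper_width: 0.004
time_s: 10.1
tcp_pos: [0.5457, -0.3457, 0.2977]
ee_rot: [[0.149, -0.989, -0.004], [-0.989, -0.149, 0.001], [-0.002, 0.004, -1.0]]
wrist_force: [-1.2, 0.1, -0.7]
gripper_width: 0.006
```

View pics/t7.png

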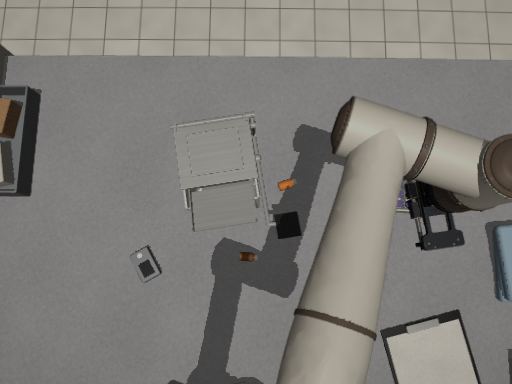

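View pics/s7.png

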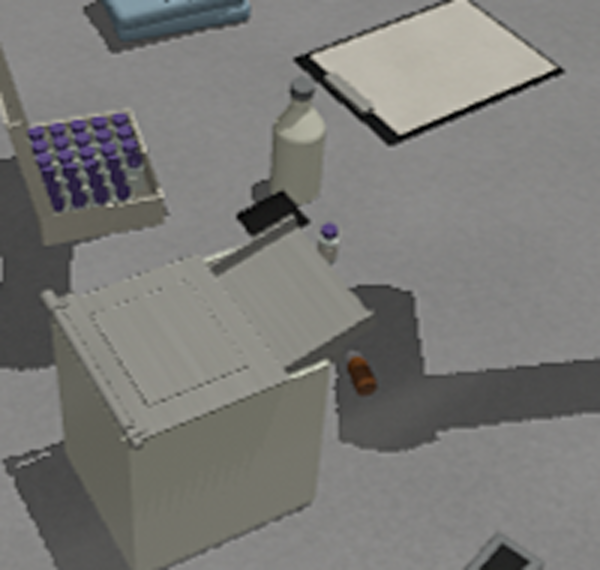

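The lid is closed flat as at the start, the paddle is back up at (288,225), the chute is empty and the bystanders are in place. The arm is clear, so I'll hand in.

```bash
python3 -m crank '[[1,[0,0,0],[0,0,0]],[1,[0,0,0],[0,0,0]],[1,[0,0,0],[0,0,0]]]'
python3 - <<'E'
from station import r
print(r.finish_job())
E
```

```text
time_s: 10.5
tcp_pos: [0.5466, -0.341, 0.3011]
ee_rot: [[0.155, -0.988, 0.001], [-0.988, -0.155, -0.0], [0.0, -0.001, -1.0]]
wrist_force: [-1.0, -0.4, -0.0]
gripper_width: 0.009
the job is handed in; nothing more can be done
None
```

Both used vials are in the bin and the lid is closed again. The job was handed in at 10.5 s; `r.finish_job()` gives no verdict.

- **Pressing down:** I pressed the paddle with the closed fingertips down to its stop, which I felt at about 20 N. While I held it there, the pictures showed the lid wide open and both vials lying still on the bin floor.
- **Closing:** I eased the lever up at about 40 mm/s, slowing to 20 mm/s at the end, then lifted the arm clear. The fingers still read about 2 N at z = 0.182 m. The last 9 mm up to 0.191 m went at up to 50 mm/s before the fast lift.
- **Last checks:** The final pictures showed the lid flat, the paddle back at its starting position and the chute empty. The bystanders that were in view stood in place; the arm hid part of the carton from above. The arm was clear of everything in both pictures.
- **Not measured:** I could not read the lid's angle or speed directly. That it closed without slamming is inferred from the slow lever speed and the pictures.

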